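# Fetch the cover from under the bench shelf and seat it on the test box

## Task

The blue cover of the open grey test box is stored flat under the low bench shelf with only its upright yellow lip end sticking out. Pull it by the lip right out from under the shelf, leave it lying flat on the bench and let go; then take it by the black grip and, holding it all the way down, lower it over the three brass pins until it is fully home, flat on the box with the lip next to the orange terminal block. Let go of it, and leave the loose things on the bench where they stand.

Things in the scene. Friction and masses are not known exactly. Their poses are not given: they have to be found in the camera images.
- cover: Loose blue metal cover plate, 180 (x) x 120 (y) x 6 mm, about 0.35 kg. Origin: centre of its underside; z up. Lip at its -x end, grip on top. Three through holes, 14 mm across, at (-60, +40), (-60, -40) and (+65, 0) mm. It starts flat on the bench, its +x part and the grip under the shelf, the lip roughly 55 to 85 mm outside the shelf's front edge.
- cover_lip (a point): Top centre of the cover's upright yellow lip, at (-86, 0, 40) mm in the cover's frame, same axes. The lip is 8 mm thick in x (-90 to -82 mm), 80 mm wide in y, and rises from the plate's top (6 mm) to 40 mm above the underside.
- cover_grip (a point): Top centre of the cover's black upright grip, at (15, 0, 46) mm in the cover's frame, same axes. The grip is 70 mm long in x (-20 to +50 mm), 12 mm thick in y, and rises from the plate's top (6 mm) to 46 mm above the underside.
- box: Fixed grey open-topped test box, 180 (x) x 120 (y) x 60 mm high, green circuit board inside. Origin: centre of the underside of the open part; z up. Beyond its -x end stands an orange terminal block, 120 mm wide and 105 mm high, its inner face at x = -98 mm, so close that fingers do not fit between it and the lip of the seated cover.
- box_seat (a point): Centre of the box's rim plane, 60 mm above the box's origin, same axes: the cover's origin comes to rest here, its axes along the box's. Three upright brass pins, 9 mm thick with tapered tips, rise 18 mm above the rim at (-60, +40), (-60, -40) and (+65, 0) mm: the cover fits only one way round.
- shelf: Fixed low plywood shelf, 460 (x) x 300 (y) mm, deck underside 75 mm and top 93 mm above the bench, open at the front and the +x end. Origin: on the bench under the deck's centre. Front edge at local y = -150 mm. Two white instruments stand on the deck, up to 228 mm above the bench, their faces at local y = -10 mm, knobs to -25 mm.
- spool: Bystander: upright metal solder spool, 56 mm across, 54 mm high; origin centre of underside.
- jar: Bystander: small red jar, 42 mm across, 45 mm high; origin centre of underside.
- meter: Bystander: green hand multimeter lying face up, 170 (x) x 80 x 34 mm; origin centre of underside.
- tray: Bystander: yellow parts tray, 110 x 80 x 28 mm; origin centre of underside.
- heatsink: Bystander: finned aluminium heat sink, 70 x 60 x 34 mm; origin centre of underside.
- transformer: Bystander: dark transformer with copper winding, 60 x 62 x 45 mm; origin centre of underside.

How it is judged:
By the outcome, as a careful person would: the job done as asked, in the order asked, and still so for the second after the job is handed in, with the robot touching nothing.
It also fails if it takes over 51 s, if anything falls off the work surface, if the arm or the gripper's body presses on something with over 40 N, if the wrist force passes 120 N, or if a joint passes its speed limit or range.

## Robot

A 6-joint arm with a two-finger parallel gripper is mounted at the origin on the work surface. World frame = base frame: x ahead of the robot, y to its left, z up, the work surface at z = 0. Lengths are in m, angles in degrees, forces in N, time in s.
With the tool pointing down it reaches from about 0.25 to 0.725 m from the base axis. Payload 9.7 kg.
Tool frame: the origin (TCP) lies at the very end of the fingers, on their centre line; the grasp point (between the pads) lies 19 mm behind it; z points along the fingers, y is the direction in which the jaws open and shut (so a half turn about z gives the same grasp; the last joint's range is limited). The gripper opens to 85 mm and grips with 20 to 120 N. Pads are 22 mm wide; open, the fingers measure 114 mm over their backs; the gripper's body (76 mm by 85 mm) begins 54 mm behind the grasp point. The pads swing forward as they close: fully open they stand 13 mm farther back than shut.
Start: joints at [66.062, 4.979, 10.078, 95.1, 0, 90], TCP at [0.223, 0.503, 0.231] pointing down, gripper open.
Joint ranges: [-179.16, 179.16], [-48.56, 103.87], [-65.8, 70.77], [-126.05, 130.52], [-82.76, 87.17], [-180, 180]. Speed limits (degrees/s): [127.2, 127.2, 147.25, 180, 180, 180].

## Interface

Orientations are given as [roll, pitch, yaw] about the fixed x, y, z axes, in that order (R = Rz(yaw) Ry(pitch) Rx(roll)).
In Python, from workcell import bot gives the robot as it stands.
- The arm moves only by the shell command python3 -m pendant 'ROWS' [FORCE]. ROWS is JSON, a list that holds one entry, the list of rows, each a list of 7 numbers: the shift along the tool's x, y, z in cm, then the turn, a rotation vector about the tool's x, y, z in rad, then the opening in per cent of the stroke, from 0 (shut) to 100 (fully open). In form: [[[dx, dy, dz, ax, ay, az, gripper], ...]]. A call has 1 to 5 rows; each row shifts and turns the pose as measured when the row begins, along the tool's axes as they then stand; what a row does not reach is not made up. A row lasts 1/12 s, in which the tool goes at most 41.7 mm and 7.16 degrees, less where a joint would pass 70% of its speed; a pose out of reach is approached as far as the arm can. A call with a gripper value outside its range is refused whole. The fingers move at their own pace and stop on an object; FORCE is the grip in N (left out, the last holds). Time passes only in rows, so rows that do not move let the fingers close. It gives the time, the measured TCP pose, the force and the opening at its end, in the units of the state.
- bot.get_obs(): the state, without advancing time (a new reading comes with each control period).
- bot.camera(name): name is "scene" or "top" or "wrist"; returns the picture (420x560x3 uint8, red, green, blue); there is no depth.
- bot.get_calibration(name): a dict with "intrinsics" (3x3 intrinsics, pixels), "pose" (4x4, takes a point from camera to world coordinates); the wrist camera has in their place "T_tool_cam" (4x4, takes a point from camera to tool coordinates, whose origin is the TCP and whose axes are the flange's). Camera axes: x right, y down, z forward; pixel columns grow to the right and rows downward; lengths in m; the calibration is good to about 2 mm. A picture is of the moment at which its call begins: read the wrist's pose just before it. get_calibration takes no time and is no camera call.
- bot.job_done(): hands the job in, once; it reports no verdict.
Trained networks look in the newest picture that a camera, given by its name, has taken for a name from the list of things; names that differ only in an ending like _2 or _b are one class to them, and where a whole thing is asked for, a point or a joint stands for the part that bears it (a point fixed in the world has none). Each returns a list of dicts, best first, with "confidence" (0 to 1); they miss things now and then, are a little off and sometimes report something else, mostly with a low value. They report only what shows in the picture. A call takes as long as a camera call.
- bot.masks_of(camera, thing): "pixels" (420x560 bool, what is visible of it) and "extent" ([left, top, right, bottom] in pixels, round what is visible of it).
- bot.mark_of(camera, thing): "uv" ([column, row] in pixels: a listed point, or the origin of a listed thing).
The state is a dict: "time": time; "q": joint angles; "qd": joint speeds; "joint_efforts": joint torques, N m; "ee_pos": TCP position; "tcp_rot": TCP orientation; "wrist_force": force on the tool from outside, world axes, zero at the start; "torque": the same for the moment, N m; "opening": finger opening in m.
Only numpy, scipy, OpenCV 4.12 (cv2) and the standard library are available. Lean on these libraries where they do the work, as an engineer would, in place of code of your own. Each camera call takes 0.05 s, during which the arm holds its last target. There are 200 camera calls.

## Working session

There is one attempt and no reset: what is moved stays moved. The work goes in short steps, Python scripts to look and compute and a shell command to move; the robot and the scene stay as the last step left them, time stands still between calls to the robot, and variables do not carry over. Pictures are saved under pics/ and viewed, about 8 in all and at most 12, crops included, and the job is handed in when it is done.

```bash
ls; mkdir -p pics; cat > h.py <<'E'
import numpy as np, cv2
from workcell import bot
from scipy.spatial.transform import Rotation as R
def cam(name):
    o=bot.get_obs(); im=bot.camera(name); c=bot.get_calibration(name)
    K=np.array(c["intrinsics"])
    if name=="wrist":
        T=np.eye(4); T[:3,:3]=R.from_euler('xyz',o["tcp_rot"],degrees=True).as_matrix(); T[:3,3]=o["ee_pos"]
        T=T@np.array(c["T_tool_cam"])
    else: T=np.array(c["pose"])
    return im,K,T
def onz(uv,z,K,T):
    d=T[:3,:3]@np.linalg.solve(K,[uv[0],uv[1],1]); return T[:3,3]+d*(z-T[2,3])/d[2]
def proj(p,K,T):
    q=K@(T[:3,:3].T@(np.array(p)-T[:3,3])); return q[:2]/q[2]
def save(im,n): cv2.imwrite("pics/"+n,im[:,:,::-1])
E
python3 - <<'E'
from h import *
np.set_printoptions(precision=4,suppress=True)
print(bot.get_obs())
Z=dict(cover_lip=.04,cover_grip=.046,cover=0,box_seat=.06,box=0,shelf=0,spool=0,jar=0,meter=0,tray=0,heatsink=0,transformer=0)
for n in ("top","scene"):
    im,K,T=cam(n); save(im,n+"0.png"); print(n,T)
    for k,z in Z.items():
        r=bot.mark_of(n,k)
        for m in r[:2]: print(k,round(m["confidence"],2),np.round(m["uv"],1),onz(m["uv"],z,K,T)[:2])
E
```

```text
pics
{'time': 0.0, 'q': array([66.0625,  5.0116, 10.0319, 95.0982, -0.0002, 89.9999]), 'qd': array([ 0.0128, -0.0119,  0.051 ,  0.0907,  0.0452, -0.0512]), 'joint_efforts': array([  0.    , -52.0386,  46.4804,   0.0165,  -0.0001,   0.    ]), 'ee_pos': array([0.2231, 0.5025, 0.2306]), 'tcp_rot': array([-179.922 ,    0.0002,  156.0627]), 'wrist_force': array([-0.3544, -0.0087, -0.2248]), 'torque': array([ 0.0454, -0.0417, -0.004 ]), 'opening': 0.08528644263988006}
top [[-0.004  -0.9839  0.1787  0.3485]
 [-0.9997  0.0085  0.0242 -0.0223]
 [-0.0253 -0.1785 -0.9836  1.1924]
 [ 0.      0.      0.      1.    ]]
cover_grip 0.88 [181.3 225.1] [0.5131 0.2901]
cover_grip 0.17 [300.5 139.7] [ 0.7731 -0.0652]
cover 0.78 [187.7 226.2] [0.5162 0.2827]
cover 0.34 [336.4 147.1] [ 0.7642 -0.1795]
box_seat 0.66 [358.2 209.9] [ 0.5517 -0.2289]
box 0.59 [357.3 217. ] [ 0.5406 -0.2362]
box 0.44 [145.3 217.9] [0.543  0.4154]
shelf 0.55 [145.5 221.2] [0.5327 0.4142]
shelf 0.45 [356.1 208.1] [ 0.5682 -0.2336]
spool 0.65 [299.9 139.1] [ 0.7922 -0.065 ]
jar 0.64 [268.7 152.3] [0.7497 0.034 ]
meter 0.66 [301. 2
[... 384 characters left out ...]
   ]]
cover_lip 0.62 [343.8 194.8] [0.5161 0.1877]
cover_grip 0.89 [378.2 193.6] [0.5118 0.28  ]
cover_grip 0.7 [106.4 209.5] [ 0.5992 -0.4424]
cover 0.79 [372.9 199.3] [0.4992 0.2731]
cover 0.67 [342.9 195.4] [0.4901 0.1898]
box_seat 0.65 [186.6 200.2] [ 0.5684 -0.231 ]
box 0.69 [190.7 207. ] [ 0.5501 -0.2308]
shelf 0.97 [423.6 218.1] [0.5547 0.408 ]
spool 0.74 [242.7 290.8] [ 0.7941 -0.0657]
jar 0.58 [279.5 277.1] [0.7517 0.0244]
meter 0.78 [256.9 158.7] [ 0.3708 -0.0603]
tray 0.93 [193.6 277.7] [ 0.7642 -0.1933]
tray 0.29 [192.9 205.2] [ 0.5438 -0.2255]
heatsink 0.79 [104.4 210.2] [ 0.5724 -0.4664]
heatsink 0.3 [242.4 286.9] [ 0.7835 -0.0674]
transformer 0.93 [318.2 273.8] [0.7375 0.1226]
```

View pics/top0.png

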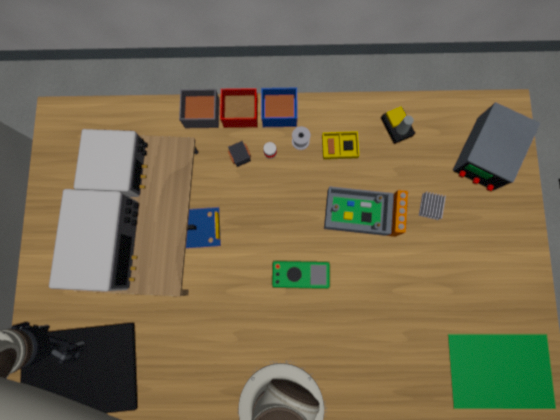

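View pics/scene0.png

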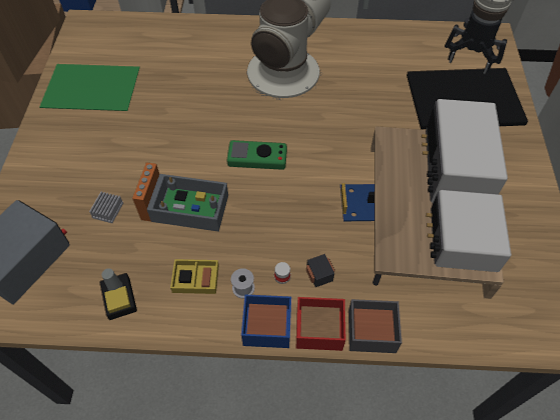

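The pictures show the cover's blue end at the shelf front, with the lip at about (217,226) in the top view. The box's orange block is at about (400,212), so cover +x and box +x both point along roughly world +y. Next I get the yaws and plan the approach.

```bash
cat >> h.py <<'E'
np.set_printoptions(precision=4,suppress=True)
def plan(p,yaw,n,o=None,tilt=None):
    "rows (cm, rad) from the present pose to p, yaw (pointing down), in n rows"
    o=o or bot.get_obs(); p0=np.array(o["ee_pos"]); r0=R.from_euler('xyz',o["tcp_rot"],degrees=True)
    r1=R.from_euler('xyz',[180,0,yaw],degrees=True); rv=(r0.inv()*r1).as_rotvec()
    for i in range(n):
        ri=r0*R.from_rotvec(rv*i/n); d=ri.inv().apply((np.array(p)-p0)/n)*100
        if i in(0,n//2,n-1): print(i,np.round(d,2),np.round(rv/n,4))
def rect(mask,z,K,T):
    c=max(cv2.findContours(mask.astype(np.uint8),0,1)[0],key=cv2.contourArea)[:,0]
    w=np.array([onz(u,z,K,T)[:2] for u in c])*1000
    return cv2.minAreaRect(w.astype(np.float32))
E
python3 - <<'E'
from h import *
print(np.array(bot.get_calibration("wrist")["T_tool_cam"]),bot.get_calibration("wrist")["intrinsics"])
im,K,T=cam("top")
for k,z in (("cover_lip",.04),("box",.06),("shelf",.093)):
    for m in bot.masks_of("top",k)[:2]: print(k,m["confidence"],m["extent"],m["pixels"].sum(),rect(m["pixels"],z,K,T))
print("edge",[onz(u,.093,K,T) for u in((195,137),(183,293))])
h=cv2.cvtColor(im,cv2.COLOR_RGB2HSV); y=((h[...,0]>18)&(h[...,0]<35)&(h[...,1]>150)); y[:195]=0;y[245:]=0;y[:,:205]=0;y[:,230:]=0
print("lip",y.sum(),rect(y,.04,K,T))
plan((.515,.15,.33),180,12)
E
```

```text
[[ 0.0003 -0.9609 -0.2769  0.0696]
 [ 1.     -0.0001  0.0014 -0.0014]
 [-0.0014 -0.2769  0.9609 -0.1434]
 [ 0.      0.      0.      1.    ]] [[342.8592   0.     280.3514]
 [  0.     342.8592 208.1504]
 [  0.       0.       1.    ]]
cover_lip 0.62 [187.2, 207.6, 222.7, 247.9] 1295 ((508.13787841796875, 229.09800720214844), (117.57242584228516, 103.87104034423828), 2.913433313369751)
cover_lip 0.36 [227.6, 142.7, 252.1, 164.8] 441 ((734.3892211914062, 121.98704528808594), (75.70691680908203, 62.59465789794922), 23.913057327270508)
box 0.79 [328.6, 187.9, 407.5, 236.1] 3526 ((547.9756469726562, -249.88125610351562), (238.1978759765625, 137.9317169189453), 86.44062805175781)
shelf 0.68 [188.0, 210.0, 220.8, 250.8] 1179 ((499.3374938964844, 215.2904052734375), (108.62052154541016, 93.58317565917969), 3.6471896171569824)
shelf 0.59 [46.1, 133.0, 196.5, 296.5] 19887 ((555.0494384765625, 435.17864990234375), (390.88128662109375, 471.841552734375), 87.0302505493164)
edge [array([0.7683, 0.2471, 0.093 ]), array([0.3182, 0.2651, 0.093 ])]
lip 103 ((513.9014892578125, 185.060791015625), (78.45402526855469, 11.625310897827148), 5.446609973907471)
0 [-3.42 -1.7  -0.82] [-0.      0.     -0.0348]
6 [-2.99 -2.37 -0.82] [-0.      0.     -0.0348]
11 [-2.53 -2.85 -0.82] [-0.      0.     -0.0348]
```

```bash
python3 -m pendant '[[[0,0,-3.5,0,0,0,100],[0,0,-3.5,0,0,0,100],[0,0,-3.0,0,0,0,100]]]' 40
```

```text
time: 1.75
ee_pos: [0.2219, 0.4998, 0.325]
tcp_rot: [-179.1, -0.0, 156.1]
wrist_force: [-0.1, 1.8, 0.8]
opening: 0.0854
```

```bash
python3 -m pendant '[[[-3.3,-1.5,0,0,0,-0.041,100],[-3.25,-1.65,0,0,0,-0.041,100],[-3.2,-1.8,0,0,0,-0.041,100],[-3.1,-1.95,0,0,0,-0.041,100],[-3.0,-2.1,0,0,0,-0.041,100]]]' && python3 -m pendant '[[[-2.95,-2.2,0,0,0,-0.041,100],[-2.85,-2.3,0,0,0,-0.041,100],[-2.7,-2.45,0,0,0,-0.041,100],[-2.6,-2.6,0,0,0,-0.041,100],[-2.5,-2.7,0,0,0,-0.041,100]]]'; python3 - <<'E'
from h import *
plan((.514,.17,.2),-176,4)
E
```

```text
time: 2.17
ee_pos: [0.3437, 0.365, 0.333]
tcp_rot: [-179.7, -0.1, 168.9]
wrist_force: [-0.0, 0.8, -0.5]
opening: 0.0857
time: 2.58
ee_pos: [0.4704, 0.2205, 0.3346]
tcp_rot: [-179.8, 0.0, -178.7]
wrist_force: [0.5, 0.9, 0.5]
opening: 0.0855
0 [-1.06 -1.28  3.37] [-0.0007  0.0001 -0.0118]
2 [-1.03 -1.31  3.37] [-0.0007  0.0001 -0.0118]
3 [-1.02 -1.32  3.36] [-0.0007  0.0001 -0.0118]
```

```bash
python3 -m pendant '[[[-1.3,-1.6,2.5,0,0,-0.015,80],[-1.3,-1.6,2.5,0,0,-0.015,60],[-1.3,-1.6,2.5,0,0,-0.015,50],[-0.5,-0.6,2.0,0,0,-0.005,50],[0,0,0,0,0,0,50]]]'; python3 - <<'E'
from h import *
im,K,T=cam("wrist"); save(im,"w1.png")
for k,z in (("cover_lip",.04),("cover",0)):
    for m in bot.mark_of("wrist",k)[:1]: print(k,m,onz(m["uv"],z,K,T))
h=cv2.cvtColor(im,cv2.COLOR_RGB2HSV); y=((h[...,0]>20)&(h[...,0]<35)&(h[...,1]>150)).astype(np.uint8)
y=cv2.morphologyEx(y,cv2.MORPH_OPEN,np.ones((3,3)))
print(y.sum(),rect(y,.04,K,T),bot.get_obs()["ee_pos"],bot.get_obs()["tcp_rot"])
b=(abs(h[...,0].astype(int)-108)<10)&(h[...,1]>120); print(rect(b,.006,K,T))
E
```

```text
time: 3.0
ee_pos: [0.5234, 0.1589, 0.2369]
tcp_rot: [-179.9, 0.3, -176.0]
wrist_force: [0.2, 0.1, -1.3]
opening: 0.0425
cover_lip {'uv': [308.8, 176.1], 'confidence': 0.95} [0.5169 0.1855 0.04  ]
cover {'uv': [382.9, 171.0], 'confidence': 0.92} [0.5128 0.2715 0.    ]
2585 ((747.0361328125, -131.23733520507812), (51.7650032043457, 104.3944320678711), 81.02764892578125) [0.5234 0.161  0.2422] [-179.9588    0.5801 -175.9094]
((512.7652587890625, 240.03704833984375), (118.66191864013672, 112.82453155517578), 3.9347686767578125)
```

View pics/w1.png

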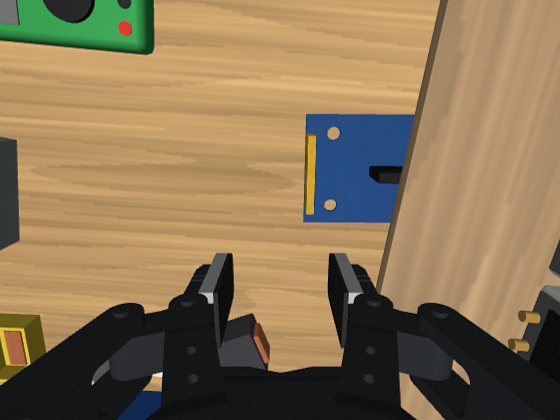

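The wrist view shows the lip at (310,175), matching the top view: lip at (0.517, 0.1855), cover yaw about 94°. There is about 70 mm of room to the shelf edge.

```bash
python3 -m pendant '[[[0.1,0.6,4,0,0,0,50],[0.1,0.6,4,0,0,0,50],[0.1,0.6,4,0,0,0,50],[0.1,0.5,3.5,0,0,0,50],[0,0,0,0,0,0,50]]]'; python3 - <<'E'
from h import *
im,K,T=cam("wrist"); save(im,"w2.png")
m=bot.mark_of("wrist","cover_lip")[0]; print(m,onz(m["uv"],.04,K,T))
plan((.517,.1855,.013),-176,4)
E
```

```text
time: 3.57
ee_pos: [0.5233, 0.1909, 0.0958]
tcp_rot: [179.7, 1.7, -175.7]
wrist_force: [-0.4, 0.2, -0.1]
opening: 0.0426
{'uv': [274.4, 215.0], 'confidence': 0.8} [0.5169 0.1857 0.04  ]
0 [ 0.32 -0.14  2.23] [0.0018 0.0094 0.0013]
2 [ 0.28 -0.13  2.23] [0.0018 0.0094 0.0013]
3 [ 0.25 -0.13  2.23] [0.0018 0.0094 0.0013]
```

```bash
python3 -m pendant '[[[0.3,-0.1,2.4,0,0.01,0,50],[0.3,-0.1,2.4,0,0.01,0,50],[0.2,-0.1,2.0,0,0.01,0,50],[0,0,0.8,0,0,0,50],[0,0,0,0,0,0,50]]]'; python3 - <<'E'
from h import *
plan((.517,.1855,.013),-176,1)
E
```

```text
time: 4.08
ee_pos: [0.5301, 0.1927, 0.0453]
tcp_rot: [179.2, 1.8, -175.6]
wrist_force: [0.5, -0.5, 0.4]
opening: 0.0427
0 [ 1.47 -0.66  3.18] [0.0139 0.032  0.0073]
```

```bash
python3 - <<'E'
from h import *
o=bot.get_obs(); print(o["q"],o["qd"],o["joint_efforts"],o["wrist_force"],o["ee_pos"],o["tcp_rot"])
E
python3 -m pendant '[[[0.5,-0.3,0,0,0,0,50],[0,0,0,0,0,0,50]]]'
```

```text
[ 19.8339   5.417  -10.0854  72.5197   0.2748  15.42  ] [-0.0637 -0.9428  3.3248  2.3359  0.0269 -0.0706] [ -0.0074 -51.8563  45.6874  -0.9452   0.0275  -0.0084] [ 0.5129 -0.4581  0.4165] [0.5301 0.1927 0.0453] [ 179.209     1.8336 -175.594 ]
time: 4.25
ee_pos: [0.5274, 0.1899, 0.0503]
tcp_rot: [179.1, 2.2, -175.6]
wrist_force: [-0.4, 0.1, 0.1]
opening: 0.0428
```

```bash
python3 -m pendant '[[[0.5,-0.2,1.2,0.008,0.02,0,50],[0.5,-0.2,1.2,0.008,0.02,0,50],[0.3,-0.1,1.0,0,0.01,0,50]]]'; python3 - <<'E'
from h import *
plan((.517,.1855,.013),-176,1)
E
```

```text
time: 4.5
ee_pos: [0.5181, 0.185, 0.0207]
tcp_rot: [180.0, -0.3, -175.6]
wrist_force: [-0.4, -0.3, 0.2]
opening: 0.0428
0 [0.1  0.06 0.78] [ 0.0004 -0.0053  0.0073]
```

```bash
python3 -m pendant '[[[0.1,0.05,0.6,0,0,0,50],[0,0,0,0,0,0,0],[0,0,0,0,0,0,0],[0,0,0,0,0,0,0],[0,0,0,0,0,0,0]]]' 50; python3 - <<'E'
from h import *
plan((.517,.1855,.013),-176,1)
E
```

```text
time: 4.92
ee_pos: [0.5147, 0.1847, 0.0099]
tcp_rot: [-179.9, -0.7, -175.6]
wrist_force: [1.7, -0.1, -0.3]
opening: 0.0075
0 [-0.23  0.06 -0.32] [-0.001  -0.0126  0.0072]
```

```bash
python3 -m pendant '[[[0,-1.0,0,0,0,0,0],[0,-1.5,0,0,0,0,0],[0,-1.5,0,0,0,0,0],[0,-1.5,0,0,0,0,0],[0,-1.5,0,0,0,0,0]]]'; python3 -m pendant '[[[0,-1.5,0,0,0,0,0]]]'; python3 - <<'E'
from h import *
plan((.525,.04,.01),-176,1); print(bot.get_obs()["ee_pos"],bot.get_obs()["tcp_rot"])
E
```

```text
time: 5.33
ee_pos: [0.5197, 0.113, 0.0098]
tcp_rot: [-180.0, -0.7, -175.3]
wrist_force: [0.7, 0.3, -2.3]
opening: 0.0069
time: 5.42
ee_pos: [0.5208, 0.0968, 0.0098]
tcp_rot: [-180.0, -0.8, -175.3]
wrist_force: [-0.3, 0.7, -1.4]
opening: 0.0071
0 [ 0.05 -5.7  -0.01] [-0.0004 -0.0131  0.0125]
[0.5208 0.0968 0.0098] [-179.9827   -0.7504 -175.2827]
```

```bash
python3 -m pendant '[[[0,-1.5,0,0,0,0,0],[0,-1.5,0,0,0,0,0],[0,-1.5,0,0,0,0,0],[0,-1.0,0,0,0,0,0],[0,0,0,0,0,0,0]]]'; python3 -m pendant '[[[0,0,0,0,0,0,35],[0,0,0,0,0,0,35],[0,0,0,0,0,0,35],[0,0,-1.5,0,0,0,35],[0,0,-2.5,0,0,0,35]]]'; python3 -m pendant '[[[0,0,-3,0,0,0,35],[0,0,-3,0,0,0,35],[0,0,-3,0,0,0,35],[0,0,-2,0,0,0,35]]]'; python3 - <<'E'
from h import *
im,K,T=cam("wrist"); save(im,"w3.png")
for k,z in (("cover_lip",.04),("cover_grip",.046)):
    for m in bot.mark_of("wrist",k)[:1]: print(k,m,onz(m["uv"],z,K,T))
im,K,T=cam("top"); save(im,"top1.png")
for k,z in (("cover_lip",.04),("cover_grip",.046),("cover",0)):
    for m in bot.mark_of("top",k)[:1]: print(k,m,onz(m["uv"],z,K,T))
print(bot.get_obs()["tcp_rot"])
E
```

```text
time: 5.83
ee_pos: [0.5245, 0.0341, 0.01]
tcp_rot: [-179.9, -0.8, -175.4]
wrist_force: [0.1, 0.3, -2.1]
opening: 0.0068
time: 6.25
ee_pos: [0.5223, 0.035, 0.0469]
tcp_rot: [-179.9, -1.2, -175.4]
wrist_force: [-0.3, 0.5, -0.5]
opening: 0.03
time: 6.58
ee_pos: [0.5231, 0.0383, 0.1612]
tcp_rot: [-180.0, -1.3, -175.2]
wrist_force: [0.6, 0.8, 0.5]
opening: 0.0298
cover_lip {'uv': [276.1, 211.0], 'confidence': 0.91} [0.5292 0.034  0.04  ]
cover_grip {'uv': [407.3, 207.7], 'confidence': 0.92} [0.5162 0.1363 0.046 ]
cover_lip {'uv': [299.1, 139.6], 'confidence': 0.44} [ 0.7758 -0.0611  0.04  ]
cover_grip {'uv': [299.5, 274.4], 'confidence': 0.56} [ 0.3679 -0.0565  0.046 ]
[-179.9617   -1.5608 -175.2078]
```

View pics/w3.png

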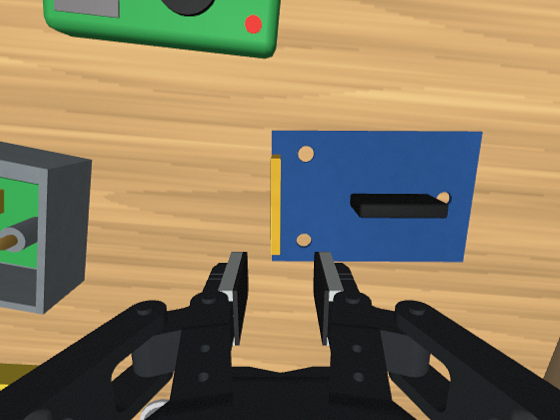

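The cover is out flat and clear of the shelf: the wrist view shows the whole plate, lip at (276,205) and grip at (400,207). Before grasping it, I look at the pins empty-handed with the same hand yaw I will use to seat the cover.

```bash
python3 -m pendant '[[[-0.1,-2.1,-0.8,0,0,-0.12,35],[0.1,-2.1,-0.8,0,0,-0.12,35],[0.4,-2.1,-0.8,0,0,-0.12,35],[0.6,-2,-0.5,0,0,-0.12,35],[0.9,-1.9,0,0,0,-0.12,35]]]'; python3 -m pendant '[[[1.1,-1.8,0,0,0,-0.12,35],[1.3,-1.7,0,0,0,-0.12,35],[1.5,-1.5,0,0,0,-0.12,35],[1.7,-1.3,0,0,0,-0.12,35],[1.8,-1.1,0,0,0,-0.12,35]]]';  python3 - <<'E'
from h import *
plan((.56,-.215,.18),-93.6,3); print(bot.get_obs()["q"])
E
```

```text
time: 7.35
ee_pos: [0.5355, -0.0662, 0.1803]
tcp_rot: [178.7, -1.7, -139.6]
wrist_force: [0.1, -0.4, -0.4]
opening: 0.0302
time: 7.77
ee_pos: [0.5516, -0.1755, 0.1741]
tcp_rot: [177.5, -0.6, -103.9]
wrist_force: [-0.3, -0.1, -0.9]
opening: 0.0298
0 [ 1.21 -0.58 -0.21] [ 0.0149 -0.0023 -0.0598]
1 [ 1.25 -0.51 -0.2 ] [ 0.0149 -0.0023 -0.0598]
2 [ 1.27 -0.44 -0.2 ] [ 0.0149 -0.0023 -0.0598]
[-17.268   10.7335  10.0859  91.8313  -0.768  -93.3768]
```

```bash
python3 -m pendant '[[[1.2,-0.6,-0.2,0.015,0,-0.06,35],[1.2,-0.5,-0.2,0.015,0,-0.06,35],[1.3,-0.4,-0.2,0.015,0,-0.06,35],[0,0,0,0,0,0,35],[0,0,0,0,0,0,35]]]';  python3 - <<'E'
from h import *
im,K,T=cam("wrist"); save(im,"w4.png"); np.savez("w4.npz",im=im,K=K,T=T)
print(bot.get_obs()["ee_pos"],bot.get_obs()["tcp_rot"])
for k,z in (("box_seat",.06),):
    for m in bot.mark_of("wrist",k)[:1]: print(k,m,onz(m["uv"],z,K,T))
E
```

```text
time: 8.18
ee_pos: [0.5583, -0.2199, 0.1721]
tcp_rot: [179.4, -0.2, -92.9]
wrist_force: [0.6, -0.3, -0.3]
opening: 0.0302
[ 0.5582 -0.2197  0.172 ] [179.4225  -0.2307 -92.8741]
box_seat {'uv': [285.9, 192.9], 'confidence': 0.67} [ 0.5527 -0.2301  0.06  ]
```

View pics/w4.png

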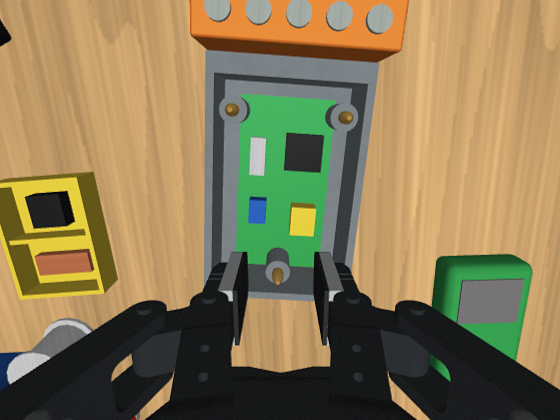

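```bash
python3 - <<'E'
from h import *
d=np.load("w4.npz"); im,K,T=d["im"],d["K"],d["T"]
h=cv2.cvtColor(im,cv2.COLOR_RGB2HSV).astype(int)
m=((h[...,0]>8)&(h[...,0]<25)&(h[...,1]>110)).astype(np.uint8)
loc=np.array([[-60,40],[-60,-40],[65,0]])/1000
P=[]
for (u,v) in ((231,109),(346,117),(278,278)):
    s=np.zeros_like(m); s[v-14:v+15,u-14:u+15]=m[v-14:v+15,u-14:u+15]
    n,l,st,c=cv2.connectedComponentsWithStats(s); i=1+st[1:,4].argmax(); print(st[i],c[i]); P.append(c[i])
for z in (.068,.072,.076):
    W=np.array([onz(u,z,K,T)[:2] for u in P])
    a=loc-loc.mean(0); b=W-W.mean(0); U,S,V=np.linalg.svd(a.T@b); Rm=(U@V).T
    t=W.mean(0)-Rm@loc.mean(0); res=W-(loc@Rm.T+t)
    print(z,W.tolist(),"yaw",np.degrees(np.arctan2(Rm[1,0],Rm[0,0])),"seat",t,"res mm",np.abs(res).max()*1000)
cv2.imwrite("pics/w4c.png",cv2.resize(im[70:300,190:390,::-1],None,fx=2.6,fy=2.6,interpolation=cv2.INTER_CUBIC))
E
```

```text
[225 103  14  13 133] [231.5338 109.1955]
[339 112  14  12 137] [345.4015 117.1825]
[272 268  11  17 143] [277.2168 275.3846]
0.068 [[0.5876986392981253, -0.29352766411852993], [0.508681717284377, -0.28418492493421904], [0.5627557222443227, -0.1649687579459974]] yaw 83.28565013158538 seat [ 0.5552 -0.2294] res mm 0.23365840302080887
0.072 [[0.5871925330257194, -0.29349295030950096], [0.5094512385806044, -0.28430103775025123], [0.5626522876000325, -0.1670094639423422]] yaw 83.28565013158536 seat [ 0.5552 -0.2301] res mm 1.503429768118486
0.076 [[0.5866864267533135, -0.2934582365004719], [0.5102207598768318, -0.28441715056628336], [0.5625488529557423, -0.169050169938687]] yaw 83.28565013158536 seat [ 0.5553 -0.2308] res mm 2.8367674300139867
```

View pics/w4c.png

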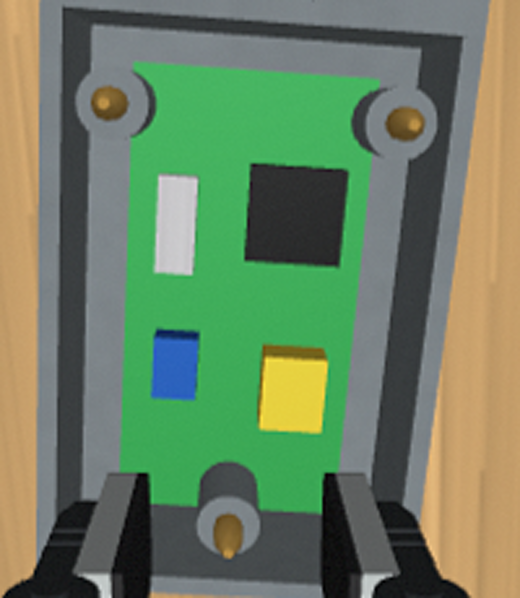

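Pins fit within 0.2 mm: seat at (0.555, -0.229), yaw 83.3°. Now to the grip.

```bash
python3 -m pendant '[[[-3,0.5,0,0,0,-0.014,60],[-3.6,0.5,0,0,0,-0.014,60],[-3.6,0.5,0,0,0,-0.014,60],[-3.6,0.4,0,0,0,-0.014,60],[-3.6,0.4,0,0,0,-0.014,60]]]';python3 -m pendant '[[[-3.6,0.3,0,0,0,-0.014,60],[-3.6,0.3,0,0,0,-0.014,60],[-3.6,0.2,0,0,0,-0.014,60],[-3.5,0.1,0,0,0,-0.014,60],[-1,0.1,0,0,0,-0.014,60]]]';  python3 - <<'E'
from h import *
plan((.5162,.1363,.16),-85.3,3); print(bot.get_obs()["q"])
E
```

```text
time: 8.7
ee_pos: [0.5378, -0.0413, 0.1689]
tcp_rot: [179.2, -0.2, -89.4]
wrist_force: [1.1, 0.5, 0.2]
opening: 0.0515
time: 9.12
ee_pos: [0.5174, 0.1258, 0.1681]
tcp_rot: [179.1, -0.1, -85.2]
wrist_force: [-0.4, 0.9, 0.3]
opening: 0.0512
0 [-0.35  0.01  0.27] [ 0.0054 -0.0004  0.0006]
1 [-0.35  0.01  0.27] [ 0.0054 -0.0004  0.0006]
2 [-0.35  0.01  0.27] [ 0.0054 -0.0004  0.0006]
[ 13.6304   2.6753   0.6467  88.8928   0.0689 -81.1793]
```

```bash
python3 -m pendant '[[[-0.3,0,0.2,0.006,0,0,60],[-0.3,0,0.2,0.006,0,0,60],[0,0,0,0,0,0,60],[0,0,0,0,0,0,60]]]'; cat >> h.py <<'E'
loc=np.array([[-60,40],[-60,-40],[65,0]])/1000
def fit(W,l=loc):
    a=l-l.mean(0); b=W-W.mean(0); U,S,V=np.linalg.svd(a.T@b); Rm=(U@V).T
    t=W.mean(0)-Rm@l.mean(0); return t,np.degrees(np.arctan2(Rm[1,0],Rm[0,0])),np.abs(W-(l@Rm.T+t)).max()*1000
def holes(im):
    "non-blue blobs enclosed by the blue plate: centroids and sizes"
    h=cv2.cvtColor(im,cv2.COLOR_RGB2HSV).astype(int)
    b=((abs(h[...,0]-109)<12)&(h[...,1]>110)).astype(np.uint8)
    cs,hi=cv2.findContours(b,cv2.RETR_CCOMP,1)
    out=[]
    for c,k in zip(cs,hi[0]):
        if k[3]>=0 and 80<cv2.contourArea(c)<3000:
            M=cv2.moments(c); out.append((round(M['m10']/M['m00'],2),round(M['m01']/M['m00'],2),cv2.contourArea(c),cv2.boundingRect(c)[2:]))
    return out
E
python3 - <<'E'
from h import *
im,K,T=cam("wrist"); save(im,"w5.png"); np.savez("w5.npz",im=im,K=K,T=T)
print(bot.get_obs()["ee_pos"],bot.get_obs()["tcp_rot"])
for k,z in (("cover_grip",.046),("cover_lip",.04)):
    for m in bot.mark_of("wrist",k)[:1]: print(k,m,onz(m["uv"],z,K,T))
for c in holes(im): print(c,onz(c[:2],.006,K,T)[:2])
E
```

```text
time: 9.45
ee_pos: [0.5152, 0.1349, 0.1632]
tcp_rot: [179.8, -0.1, -85.0]
wrist_force: [-0.2, -0.1, 0.5]
opening: 0.0513
[0.5152 0.1347 0.1632] [179.754   -0.1085 -85.0031]
cover_grip {'uv': [275.2, 198.9], 'confidence': 0.68} [0.5192 0.131  0.046 ]
cover_lip {'uv': [272.4, 66.3], 'confidence': 0.64} [0.5294 0.0341 0.04  ]
(275.51, 199.81, 1414.5, (17, 98)) [0.5184 0.1422]
(323.5, 103.71, 264.5, (19, 20)) [0.4853 0.0556]
(229.04, 102.88, 268.0, (19, 21)) [0.5642 0.0619]
```

View pics/w5.png

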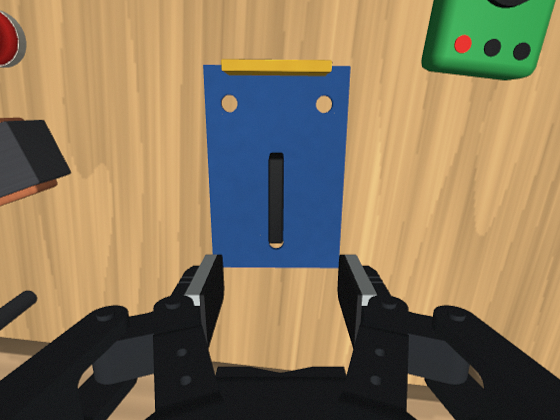

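```bash
python3 -m pendant '[[[0,-0.1,2.5,0,0,0,60],[0,-0.1,2.5,0,0,0,60],[0,-0.1,2.5,0,0,0,60],[0,-0.1,1.5,0,0,0,60],[0,0,0,0,0,0,60]]]'; python3 - <<'E'
from h import *
plan((.5187,.1335,.014),-85.4,3)
E
```

```text
time: 10.02
ee_pos: [0.5219, 0.1305, 0.0723]
tcp_rot: [-179.9, -0.1, -85.5]
wrist_force: [-0.4, -0.2, -0.6]
opening: 0.0515
0 [-0.11  0.1   1.94] [-0.0004 -0.0004 -0.0005]
1 [-0.11  0.1   1.94] [-0.0004 -0.0004 -0.0005]
2 [-0.11  0.1   1.94] [-0.0004 -0.0004 -0.0005]
```

```bash
python3 -m pendant '[[[-0.1,0.1,1.5,0,0,0,60],[-0.1,0.1,1.5,0,0,0,60],[-0.1,0.1,1.2,0,0,0,60],[0,0,0.5,0,0,0,60],[0,0,0,0,0,0,60]]]'; python3 - <<'E'
from h import *
plan((.5187,.1335,.014),-85.4,1)
E
```

```text
time: 10.43
ee_pos: [0.5205, 0.1305, 0.0266]
tcp_rot: [-179.8, -0.1, -85.8]
wrist_force: [0.3, 0.1, -0.3]
opening: 0.0512
0 [-0.32  0.16  1.26] [-0.0033 -0.0013 -0.0069]
```

```bash
python3 -m pendant '[[[-0.2,0.1,0.6,0,0,-0.005,60],[-0.1,0.1,0.5,0,0,0,60],[0,0,0,0,0,0,40],[0,0,0,0,0,0,20]]]'; python3 - <<'E'
from h import *
plan((.5187,.1335,.014),-85.4,1)
E
```

```text
time: 10.77
ee_pos: [0.5196, 0.1335, 0.0172]
tcp_rot: [-179.6, -0.0, -85.5]
wrist_force: [-0.1, 0.1, -0.3]
opening: 0.0281
0 [-0.    0.09  0.32] [-0.0063 -0.0008 -0.002 ]
```

```bash
python3 -m pendant '[[[0,0.1,0.3,-0.006,0,0,20],[0,0,0.1,0,0,0,10],[0,0,0,0,0,0,0],[0,0,0,0,0,0,0],[0,0,0,0,0,0,0]]]' 80; python3 -m pendant '[[[0,0,0,0,0,0,0],[0,0,0,0,0,0,0]]]'; python3 - <<'E'
from h import *
o=bot.get_obs(); print(o["ee_pos"],o["tcp_rot"],o["opening"])
im,K,T=cam("wrist"); save(im,"w6.png")
for c in holes(im): print(c,onz(c[:2],.006,K,T)[:2])
E
```

```text
time: 11.18
ee_pos: [0.519, 0.1338, 0.0142]
tcp_rot: [-179.9, -0.0, -85.5]
wrist_force: [-0.3, 0.0, -0.1]
opening: 0.0108
time: 11.35
ee_pos: [0.519, 0.1338, 0.0142]
tcp_rot: [-179.9, -0.0, -85.5]
wrist_force: [0.5, 0.2, -0.6]
opening: 0.0106
[0.519  0.1338 0.0142] [-179.9449   -0.0302  -85.4934] 0.010578577042328587
(373.21, 100.88, 872.0, (33, 37)) [0.486  0.0556]
(187.36, 100.85, 872.5, (33, 37)) [0.5642 0.0618]
```

Gripped: opening is 10.6 mm, TCP is 15.4 mm from the cover origin (nominal 15). Target TCP over the box is (0.5568, -0.2140), yaw -96.7°, seated z ≈ 0.074. Lift.

```bash
python3 -m pendant '[[[0,0,-1.5,0,0,0,0],[0,0,-2.5,0,0,0,0],[0,0,-3.5,0,0,0,0],[0,0,-3.5,0,0,0,0],[0,0,-3.5,0,0,0,0]]]'; python3 -m pendant '[[[0,0,-1,0,0,0,0],[1,0,0,0,0,0,0],[2,-0.1,0,0,0,0.01,0],[3,-0.1,0,0,0,0.02,0],[3,-0.2,0,0,0,0.02,0]]]'; python3 - <<'E'
from h import *
plan((.5568,-.214,.17),-96.7,8); print(bot.get_obs()["ee_pos"],bot.get_obs()["tcp_rot"],bot.get_obs()["opening"])
E
```

```text
time: 11.82
ee_pos: [0.5133, 0.1325, 0.153]
tcp_rot: [178.9, -0.2, -85.5]
wrist_force: [0.8, -0.1, -3.0]
opening: 0.0111
time: 12.23
ee_pos: [0.5254, 0.0442, 0.1669]
tcp_rot: [179.4, -0.1, -88.0]
wrist_force: [0.9, -0.1, -4.4]
opening: 0.0109
0 [ 3.24 -0.28 -0.04] [ 0.0014 -0.0003  0.019 ]
4 [ 3.21 -0.52 -0.04] [ 0.0014 -0.0003  0.019 ]
7 [ 3.17 -0.71 -0.04] [ 0.0014 -0.0003  0.019 ]
[0.5254 0.0442 0.1669] [179.3637  -0.0668 -87.9768] 0.01085435053385945
```

```bash
python3 -m pendant '[[[3.2,-0.3,0,0.001,0,0.019,0],[3.2,-0.3,0,0.001,0,0.019,0],[3.2,-0.4,0,0.001,0,0.019,0],[3.2,-0.5,0,0.001,0,0.019,0],[3.2,-0.5,0,0.001,0,0.019,0]]]'; python3 -m pendant '[[[3,-0.6,0,0.001,0,0.019,0],[2.5,-0.6,0,0.001,0,0.019,0],[1.5,-0.5,0,0.001,0,0.01,0],[0,0,0,0,0,0,0],[0,0,0,0,0,0,0]]]'; python3 - <<'E'
from h import *
plan((.5568,-.214,.14),-96.7,2); print(bot.get_obs()["ee_pos"],bot.get_obs()["tcp_rot"],bot.get_obs()["opening"])
E
```

```text
time: 12.65
ee_pos: [0.5412, -0.1252, 0.156]
tcp_rot: [179.0, -0.1, -93.6]
wrist_force: [-0.0, 0.1, -2.9]
opening: 0.0106
time: 13.07
ee_pos: [0.5475, -0.2089, 0.1432]
tcp_rot: [178.4, -0.1, -97.0]
wrist_force: [-0.6, -0.4, -2.8]
opening: 0.0111
0 [ 0.2  -0.5   0.15] [ 0.0137 -0.0007 -0.0027]
1 [ 0.2  -0.49  0.15] [ 0.0137 -0.0007 -0.0027]
[ 0.5475 -0.2089  0.1432] [178.4321  -0.0814 -97.0098] 0.011057186188408084
```

```bash
python3 -m pendant '[[[0.2,-0.5,0.3,0.014,0,0,0],[0.2,-0.5,0.5,0.014,0,0,0],[0,0,0.5,0,0,0,0],[0,0,0,0,0,0,0],[0,0,0,0,0,0,0]]]'; python3 - <<'E'
from h import *
plan((.5568,-.214,.11),-96.7,2); print(bot.get_obs()["ee_pos"],bot.get_obs()["tcp_rot"],bot.get_obs()["opening"])
E
```

```text
time: 13.48
ee_pos: [0.5561, -0.212, 0.1246]
tcp_rot: [179.9, 0.0, -96.8]
wrist_force: [-0.6, -0.2, -2.7]
opening: 0.0108
0 [ 0.1  -0.05  0.73] [ 0.0006  0.0002 -0.0011]
1 [ 0.1  -0.05  0.73] [ 0.0006  0.0002 -0.0011]
[ 0.5561 -0.212   0.1246] [179.9282   0.0184 -96.8306] 0.010828188148099693
```

```bash
python3 -m pendant '[[[0.1,-0.05,0.5,0,0,0,0],[0.1,-0.05,0.5,0,0,0,0],[0,0,0.3,0,0,0,0],[0,0,0,0,0,0,0],[0,0,0,0,0,0,0]]]'; python3 - <<'E'
from h import *
plan((.5568,-.214,.098),-96.7,1); o=bot.get_obs(); print(o["ee_pos"],o["tcp_rot"],o["opening"])
im,K,T=cam("wrist"); save(im,"w7.png")
# where rim-level pins would appear from the earlier fit, vs holes in hand
c=np.array([.5552,-.2293]); a=np.radians(83.3); M=np.array([[np.cos(a),-np.sin(a)],[np.sin(a),np.cos(a)]])
z=o["ee_pos"][2]-.0142+.006
for l in loc[:2]: print(proj([*(c+M@l),z],K,T), proj([*(c+M@l),.078],K,T))
print(holes(im))
cv2.imwrite("pics/w7c.png",cv2.resize(im[0:300,130:430,::-1],None,fx=2,fy=2))
E
```

```text
time: 13.9
ee_pos: [0.5571, -0.2127, 0.1107]
tcp_rot: [180.0, 0.0, -96.7]
wrist_force: [-0.1, -0.0, -3.2]
opening: 0.0109
0 [0.13 0.02 1.27] [0.0008 0.0002 0.0003]
[ 0.5571 -0.2127  0.1107] [179.9565   0.0134 -96.6842] 0.010862983732869402
[376.3341  97.2144] [362.8383  98.7951]
[186.1858  97.09  ] [199.3432  98.6889]
[(373.19, 100.91, 826.5, (32, 35)), (187.48, 100.99, 832.0, (32, 35))]
```

View pics/w7c.png

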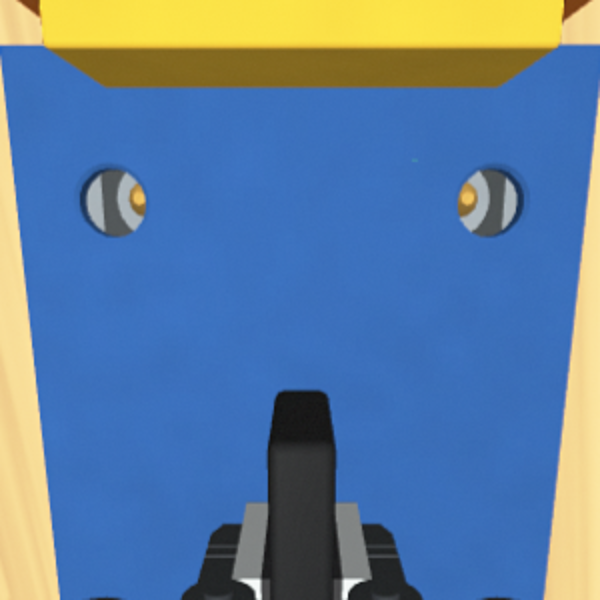

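Both pins show through the holes, symmetric, at (199,99) and (364,99), within a pixel of the prediction. The remaining offset is about 1.4 mm along tool x. Lowering in small steps.

```bash
python3 -m pendant '[[[0.1,0.02,0.4,0,0,0,0],[0.05,0.01,0.4,0,0,0,0],[0,0,0.3,0,0,0,0],[0,0,0,0,0,0,0]]]'; python3 - <<'E'
from h import *
plan((.5568,-.214,.0742),-96.7,1); o=bot.get_obs(); print(o["ee_pos"],o["tcp_rot"],o["wrist_force"])
im,K,T=cam("wrist"); save(im,"w8.png"); print(holes(im))
E
```

```text
time: 14.28
ee_pos: [0.5569, -0.2145, 0.0992]
tcp_rot: [-180.0, -0.0, -96.7]
wrist_force: [0.9, 0.9, -3.3]
opening: 0.0107
0 [-0.05  0.01  2.5 ] [-0.0001 -0.      0.0001]
[ 0.5569 -0.2145  0.0992] [-179.9945   -0.0016  -96.693 ] [ 0.938   0.9404 -3.2901]
[(373.16, 101.04, 826.0, (32, 36)), (187.64, 101.09, 826.0, (32, 36))]
```

```bash
python3 -m pendant '[[[-0.05,0,0.3,0,0,0,0],[0,0,0.3,0,0,0,0],[0,0,0.3,0,0,0,0],[0,0,0,0,0,0,0]]]'; python3 - <<'E'
from h import *
plan((.5568,-.214,.0742),-96.7,1); o=bot.get_obs(); print(o["ee_pos"],o["wrist_force"],o["torque"])
im,K,T=cam("wrist"); save(im,"w9.png")
cv2.imwrite("pics/w9c.png",cv2.resize(im[0:200,130:430,::-1],None,fx=2,fy=2))
E
```

```text
time: 14.67
ee_pos: [0.5571, -0.214, 0.0897]
tcp_rot: [-180.0, -0.0, -96.7]
wrist_force: [-0.1, 0.0, -3.2]
opening: 0.0109
0 [-0.    0.03  1.55] [-0.0006 -0.0001  0.    ]
[ 0.5571 -0.214   0.0897] [-0.1325  0.033  -3.2127] [ 0.0603  0.0192 -0.0342]
```

View pics/w9c.png

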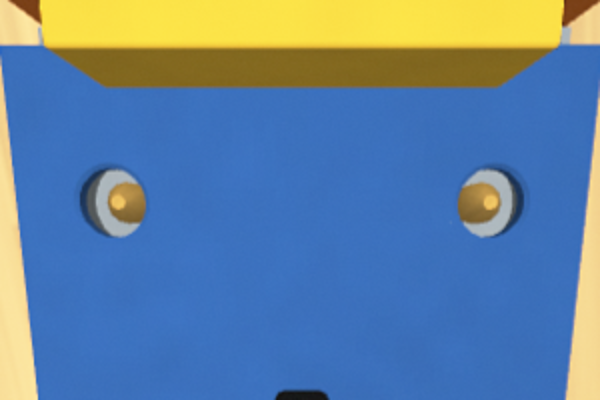

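Both tips are inside the holes and centred: tips (118,202) and (490,202) against hole centres of about (114,202) and (489,202). Continuing down.

```bash
python3 -m pendant '[[[0,0.02,0.3,0,0,0,0],[0,0,0.3,0,0,0,0],[0,0,0.3,0,0,0,0],[0,0,0.1,0,0,0,0]]]'; python3 - <<'E'
from h import *
plan((.5568,-.214,.0742),-96.7,1)
E
```

```text
time: 15.05
ee_pos: [0.5572, -0.2141, 0.0796]
tcp_rot: [-179.9, -0.0, -96.7]
wrist_force: [-0.4, -0.4, -4.0]
opening: 0.0109
0 [-0.01  0.04  0.54] [-0.0016 -0.0003  0.0001]
```

```bash
python3 -m pendant '[[[0,0.02,0.25,0,0,0,0],[0,0,0.2,0,0,0,0],[0,0,0.15,0,0,0,0],[0,0,0,0,0,0,0]]]'; python3 - <<'E'
from h import *
plan((.5568,-.214,.0742),-96.7,1)
E
```

```text
time: 15.38
ee_pos: [0.5571, -0.2142, 0.0746]
tcp_rot: [-179.8, -0.0, -96.7]
wrist_force: [-0.1, 0.1, -2.4]
opening: 0.0111
0 [-0.01  0.04  0.04] [-0.003  -0.0008  0.0001]
```

```bash
python3 -m pendant '[[[0,0,0.12,0,0,0,0],[0,0,0.1,0,0,0,0],[0,0,0,0,0,0,0]]]'; python3 -m pendant '[[[0,0,0.15,0,0,0,0],[0,0,0,0,0,0,0]]]'
```

```text
time: 15.63
ee_pos: [0.5574, -0.2143, 0.0745]
tcp_rot: [-179.7, -0.1, -96.7]
wrist_force: [-0.6, 0.1, -3.0]
opening: 0.0109
time: 15.8
ee_pos: [0.5577, -0.2143, 0.0746]
tcp_rot: [-179.6, -0.1, -96.7]
wrist_force: [-0.4, 0.3, -2.5]
opening: 0.011
```

```bash
python3 -m pendant '[[[0,0.05,0.3,-0.006,0,0,0],[0,0,0.2,0,0,0,0]]]'; python3 - <<'E'
from h import *
plan((.5568,-.214,.0742),-96.7,1); o=bot.get_obs(); print(o["ee_pos"],o["tcp_rot"],o["wrist_force"],o["torque"])
E
```

```text
time: 15.97
ee_pos: [0.558, -0.2144, 0.0742]
tcp_rot: [-179.7, -0.1, -96.7]
wrist_force: [-9.4, 3.0, 14.3]
opening: 0.0109
0 [-0.03  0.12 -0.  ] [-0.0048 -0.0026  0.0002]
[ 0.558  -0.2144  0.0742] [-179.7269   -0.1463  -96.6866] [-9.3722  3.0479 14.333 ] [ 0.7877  2.2113 -0.0642]
```

Contact at z = 0.0742, the predicted seated height, with 14 N upward. Relax, release and retreat.

```bash
python3 -m pendant '[[[0,0,0,0,0,0,0],[0,0,0,0,0,0,0]]]'; python3 -m pendant '[[[0,0,0,0,0,0,15],[0,0,0,0,0,0,40],[0,0,0,0,0,0,40],[0,0,0,0,0,0,40],[0,0,0,0,0,0,40]]]'; python3 -m pendant '[[[0,0,-1,0,0,0,40],[0,0,-2,0,0,0,40],[0,0,-3,0,0,0,40],[0,0,-3,0,0,0,40],[0,0,-3,0,0,0,40]]]'; python3 -m pendant '[[[0,0,-2,0,0,0,40],[0,0,0,0,0,0,40],[0,0,0,0,0,0,40]]]'; python3 - <<'E'
from h import *
im,K,T=cam("wrist"); save(im,"w10.png"); hs=holes(im)
for c in hs: print(c,onz(c[:2],.066,K,T)[:2])
for k,z in (("cover_lip",.1),("cover_grip",.106)):
    for m in bot.mark_of("wrist",k)[:1]: print(k,m,onz(m["uv"],z,K,T))
im,K,T=cam("scene"); save(im,"scene1.png")
Z=dict(spool=0,jar=0,meter=0,tray=0,heatsink=0,transformer=0)
for k in Z: print(k,[onz(m["uv"],0,K,T)[:2] for m in bot.mark_of("scene",k)[:1]])
E
```

```text
time: 16.13
ee_pos: [0.5581, -0.2145, 0.0746]
tcp_rot: [-179.7, -0.2, -96.7]
wrist_force: [0.6, -0.8, -3.0]
opening: 0.0108
time: 16.55
ee_pos: [0.5586, -0.2148, 0.0734]
tcp_rot: [-179.7, -0.2, -96.7]
wrist_force: [1.1, 1.0, 0.0]
opening: 0.0342
time: 16.97
ee_pos: [0.5548, -0.213, 0.1919]
tcp_rot: [179.6, 0.0, -96.7]
wrist_force: [0.8, 0.4, 0.4]
opening: 0.0343
time: 17.22
ee_pos: [0.5565, -0.2137, 0.2229]
tcp_rot: [-179.7, -0.2, -96.7]
wrist_force: [1.1, 0.3, -0.1]
opening: 0.0342
(278.75, 201.26, 1447.0, (17, 100)) [ 0.56   -0.2059]
(326.54, 104.76, 252.5, (19, 20)) [ 0.5103 -0.2844]
(231.85, 104.84, 247.5, (19, 20)) [ 0.5893 -0.2936]
cover_lip {'uv': [279.7, 67.7], 'confidence': 0.87} [ 0.5462 -0.314   0.1   ]
cover_grip {'uv': [281.1, 201.9], 'confidence': 0.92} [ 0.5566 -0.2157  0.106 ]
spool [array([ 0.7823, -0.0657])]
jar [array([0.7535, 0.0278])]
meter [array([ 0.3817, -0.0598])]
tray [array([ 0.76  , -0.1929])]
heatsink [array([ 0.57  , -0.4712])]
transformer [array([0.7438, 0.1208])]
```

View pics/w10.png

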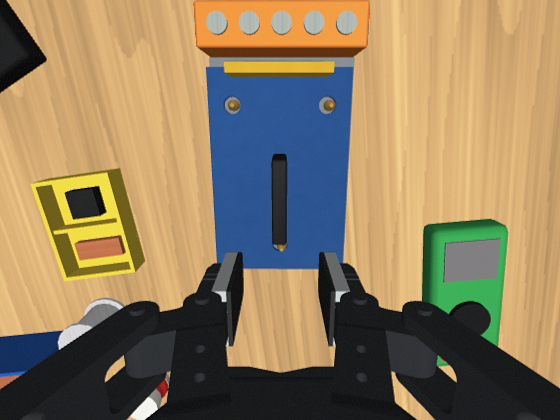

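View pics/scene1.png

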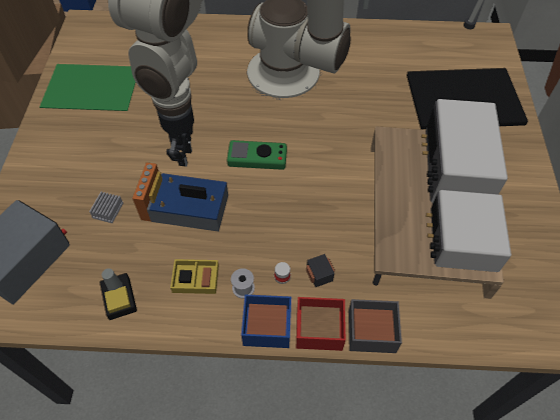

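```bash
python3 -c "
from workcell import bot
print(bot.job_done(), bot.get_obs()['time'])"
```

```text
the job is handed in; nothing more can be done
the job is handed in; nothing more can be done
```

I pulled the cover out by its lip, about 150 mm, until it was fully clear of the shelf. I let it go flat on the bench, gripped it again by the black grip and lowered it onto the three pins. I handed the job in at about 17.3 s of the 51 s allowed.

**Seating:**
- The cover met the box at a TCP height of 0.0742 m, the height predicted for fully home, with about 14 N of upward force.
- When I stopped pressing, the hand rose about 0.4 mm and still carried the cover's weight. The cover would therefore have settled that last bit as the fingers opened.
- In the last wrist and scene pictures the plate lies flat with the lip beside the orange block. All three pins show in their holes, the third one only partly because the grip hides it.
- The two front holes measured 79.5 mm apart at the seated height, against 80 mm nominal.

**Loose things:** None was touched. The last scene check put each within about 1.2 cm of where the same camera first saw it, which is within the networks' error.

**Checks that disagreed:**
- After the pull, the top camera's networks reported only false matches for the lip and grip. I used the wrist camera instead.
- The two cameras disagreed by about 1.7 cm on where the box was. I settled its position from the pins in the wrist view, which fitted to about 0.2 mm at an assumed pin height of 68 mm.

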